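# Send the loaded cell hanger down the gravity rail

## Task

Hang the hanger that carries the four cells astride the sloped rail near the rail's high end, with its rollers sitting on the tube, and let go of it there, gently and not from a height. It must roll down by itself, not pushed or led, and come to rest against the stop at the low end. Leave the empty hanger standing where it is.

Things in the scene. Friction and masses are not known exactly. Their poses are not given: they have to be found in the camera images.
- hanger_grip (a point): Centre of the grey grip block (26 mm along x, 34 along y, 60 tall) on top of the loaded hanger, the one to hang: an aluminium saddle, 0.5 kg, 114 mm wide (x, across), 96 long (y, the way it rolls), 168 tall, with two dark upright cells outside each side plate, standing on the table. This point is 138 mm above its underside, 27 above its rollers' tops. Same both ways round; z up.
- hanger_seat (a point): Point of the loaded hanger, 59 mm straight below hanger_grip, between its two black waisted rollers and side plates (46 mm apart inside, open below): it lies on the tube's axis when the hanger is seated. It centres itself if lowered within 10 mm sideways and 10 degrees of yaw, and tilts by itself to the slope. The rollers turn freely: let go, it rolls off and is home within about 3 s.
- empty_grip (a point): Centre of the grip block of the empty hanger, a bystander standing on the table: the same saddle and rollers, but no cells in its trays, about 0.26 kg. The point and its axes are as for hanger_grip.
- rail_load (a point): Point on the axis of the fixed rail's tube, near its high end, best for the hanger's middle. A steel tube 16 mm thick on two posts on a dark base plate (90 x 440 x 12 mm), sloping 0.12 rad, here about 164 mm above the table. The high end is open, 80 mm further up; its post, 22 mm wide, passes inside the saddle. Axes: y up along the tube, x level across it, z square to both, up.
- rail_stop (a point): Point on the tube's axis in the face of the black rubber stop, an 80 mm square pad across the tube at its low end, 290 mm down the tube from rail_load; axes as there. The hanger's side plates reach 48 mm from its middle, so that at the stop its hanger_seat is 48 mm up the tube from here.

How it is judged:
On the way:
1. The loaded hanger sits astride the upper part of the rail, rollers on the tube, and the fingers have let go of it there (x of hanger_grip in the frame of rail_stop between -0.015 and 0.015 m and z of hanger_grip in the frame of rail_stop between 0.049 and 0.069 m and y of hanger_grip in the frame of rail_stop between 0.2 and 0.39 m and contact force between the fingers and hanger below 0.1 N), for 0.06 s.
At the end, for the whole second after the job is handed in: The loaded hanger hangs still on the tube (grip centre within 15 mm sideways of the tube and 10 mm of 59 mm above its axis), its middle 38 to 60 mm up the tube from the stop's face, that is, at the stop within 12 mm; the empty hanger is within 30 mm of where it stood (x of hanger_grip in the frame of rail_stop between -0.015 and 0.015 m and z of hanger_grip in the frame of rail_stop between 0.049 and 0.069 m and y of hanger_grip in the frame of rail_stop between 0.038 and 0.06 m and linear speed of hanger below 0.02 m/s and angle between hanger_grip's own z axis and vertical below 0.3 rad and distance of empty_grip from where it was at the start of the episode below 0.03 m); the robot touches nothing.
It fails at once if The fingers touch the loaded hanger while it is on the lower half of the rail (pushed, led or set down there) (x of hanger_grip in the frame of rail_stop between -0.015 and 0.015 m and z of hanger_grip in the frame of rail_stop between 0.049 and 0.069 m and y of hanger_grip in the frame of rail_stop between -0.05 and 0.18 m and contact force between the fingers and hanger above 0.5 N).
It fails at once if The loaded hanger is dropped on the rail from more than about 25 mm (contact force between the fingers and hanger below 0.01 N and distance of hanger_grip from where it was at the start of the episode above 0.05 m and z of hanger_grip in the frame of rail_stop above 0.085 m and x of hanger_grip in the frame of rail_stop between -0.08 and 0.08 m).
It fails at once if The empty hanger is shifted by more than 30 mm or tipped (distance of empty_grip from where it was at the start of the episode above 0.03 m or angle between empty_grip's own z axis and vertical above 0.3 rad).
It also fails if it takes over 38 s, if anything falls off the work surface, if the arm or the gripper's body presses on something with over 40 N, if the wrist force passes 120 N, or if a joint passes its speed limit or range.

## Robot

A 7-joint arm with a two-finger parallel gripper is mounted at the origin on the work surface. World frame = base frame: x ahead of the robot, y to its left, z up, the work surface at z = 0. Lengths are in m, angles in rad, forces in N, time in s.
With the tool pointing down it reaches from about 0.375 to 0.925 m from the base axis. Payload 3.1 kg.
Tool frame: the origin (TCP) lies at the very end of the fingers, on their centre line; the grasp point (between the pads) lies 19 mm behind it; z points along the fingers, y is the line along which they close (so a half turn about z gives the same grasp; the last joint's range is limited). The gripper opens to 85 mm and grips with 20 to 120 N. Pads are 22 mm wide; open, the fingers measure 114 mm over their backs; the gripper's body (76 mm by 85 mm) begins 54 mm behind the grasp point. The pads swing forward as they close: fully open they stand 13 mm farther back than shut.
Start: joints at [1.162, 0.383, 0.044, 1.598, -0.018, 1.161, -0.05], TCP at [0.199, -0.619, 0.192] pointing down, gripper open.
Joint ranges: [-2.61, 2.61], [-0.41, 2.15], [-1.48, 1.57], [0, 2.5], [-1.57, 4.71], [0.05, 1.97], [-2.85, 2.85]. Speed limits (rad/s): [2.79, 2.79, 3.14, 3.14, 3.14, 3.14, 3.14].

## Interface

Orientations are given as a unit quaternion [w, x, y, z].
In Python, from workcell import ctrl, eyes gives the robot as it stands.
- The arm moves only by the tool arm_command, never from a script. Its argument "motion" is a list that holds one entry, the list of rows, each a list of 7 numbers: the shift along the world's x, y, z scaled (see below), then the turn, a rotation vector about the world's x, y, z scaled (see below), then the closure, from -1 (fully open) to 1 (shut). A call has 1 to 20 rows; each row is the pose to reach, as a shift and turn from the pose commanded when the call began, turning the shorter way round; what a row does not reach only later rows make up. The controller multiplies each number of a shift by 0.12 m and each number of a turn by pi rad. A row lasts 1/8 s, in which the tool goes at most 62.5 mm and 10.7 degrees, less where a joint would pass 70% of its speed; a pose out of reach is approached as far as the arm can. A call with a number of a shift or a turn outside -1 to 1 is refused whole. A call with a gripper value outside its range is refused whole. The fingers move at their own pace and stop on an object; "squeeze" is the grip in N (left out, the last holds). Time passes only in rows, so rows that repeat a pose let the fingers close. It gives the time, the measured TCP pose, the force, the opening and the grip force at its end, in the units of the state.
- ctrl.get_obs(): the state, without advancing time (a new reading comes with each control period).
- eyes.get_image(name): name is "scene" or "top" or "wrist"; returns (picture, depth): 480x640x3 uint8, blue, green, red; 480x640 float32, m along the optical axis (not along the pixel's ray), 0 where there is no reading.
- eyes.camera_params(name): a dict with "fovy" (degrees; the focal length in pixels is half the picture's height over the tangent of half this angle, whatever the lens; pixels are square), "cx", "cy" (the principal point, pixels), "world_to_cam" (4x4, takes a point from world to camera coordinates). Camera axes: x right, y down, z forward; pixel columns grow to the right and rows downward; lengths in m; the calibration is good to about 2 mm. A picture is of the moment at which its call begins: read the wrist's pose just before it. camera_params takes no time and is no camera call; for the wrist camera it gives the pose at the moment of the call.
- ctrl.hand_in(): hands the job in; it is judged then, once.
Trained networks look in the newest picture that a camera, given by its name, has taken for a name from the list of things; names that differ only in an ending like _2 or _b are one class to them, and where a whole thing is asked for, a point or a joint stands for the part that bears it (a point fixed in the world has none). Each returns a list of dicts, best first, with "p" (0 to 1); they miss things now and then, are a little off and sometimes report something else, mostly with a low value. They report only what shows in the picture. A call takes as long as a camera call.
- eyes.look_for(thing, camera): "centre" ([x, y, z] in m, in world coordinates, good to about 4 mm: the middle of the surface that is visible of it).
The state is a dict: "t": time; "joints": joint angles; "dq": joint speeds; "effort": joint torques, N m; "tool_pos": TCP position; "tool_rot": TCP orientation; "wrist_force": force on the tool from outside, world axes, zero at the start; "moment": the same for the moment, N m; "finger_gap": opening from 0.0 (shut) to 1.0 (fully open); "finger_force": force on a finger pad.
Only numpy, scipy, OpenCV 4.12 (cv2) and the standard library are available. Lean on these libraries where they do the work, as an engineer would, in place of code of your own. Each camera call takes 0.05 s, during which the arm holds its last target. There are 200 camera calls.

## Working session

There is one attempt and no reset: what is moved stays moved. The work goes in short steps, Python scripts to look and compute and a tool call to move; the robot and the scene stay as the last step left them, time stands still between calls to the robot, and variables do not carry over. Pictures are saved under pics/ and viewed, at most 10 in all, crops included, and the job is handed in when it is done.

Besides the shell and the picture viewer there is one more tool, called after "Call:" as a command line: name --argument value ..., lists and objects as JSON in quotes. arm_command: Moves the arm, as the interface text tells. Its arguments: {"type":"object","properties":{"motion":{"type":"array"},"squeeze":{"type":"number"}},"required":["motion"]}

```bash
mkdir -p pics; python3 - <<'E'
from workcell import ctrl, eyes
import cv2,numpy as np
o=ctrl.get_obs();print(o['t'],o['tool_pos'],o['tool_rot'],o['finger_gap'])
ims=[]
for c in("scene","top"):
    im,d=eyes.get_image(c);ims.append(im);np.savez(f"{c}.npz",im=im,d=d,**eyes.camera_params(c))
    for n in("hanger_grip","empty_grip","rail_load","rail_stop"):
        print(c,n,[(np.round(r['centre'],3).tolist(),round(r['p'],2)) for r in eyes.look_for(n,c)[:3]])
    cv2.imwrite(f"pics/{c}.png",im)
E
```

```text
0.0 [ 0.19839181 -0.61783877  0.19094926] [-1.31368338e-03  9.87949050e-01  1.54773607e-01 -2.81281447e-04] 1.0041376081156375
scene hanger_grip [([0.483, 0.137, 0.081], 0.85)]
scene empty_grip [([0.462, -0.162, 0.091], 0.78), ([0.646, -0.066, 0.012], 0.18)]
scene rail_load [([0.647, -0.063, 0.009], 0.61)]
scene rail_stop [([0.642, -0.061, 0.01], 0.84)]
top hanger_grip [([0.451, 0.146, 0.103], 0.85)]
top empty_grip [([0.434, -0.152, 0.102], 0.85)]
top rail_load [([0.63, -0.026, 0.012], 0.63)]
top rail_stop [([0.626, -0.027, 0.013], 0.8)]
```

View pics/scene.png

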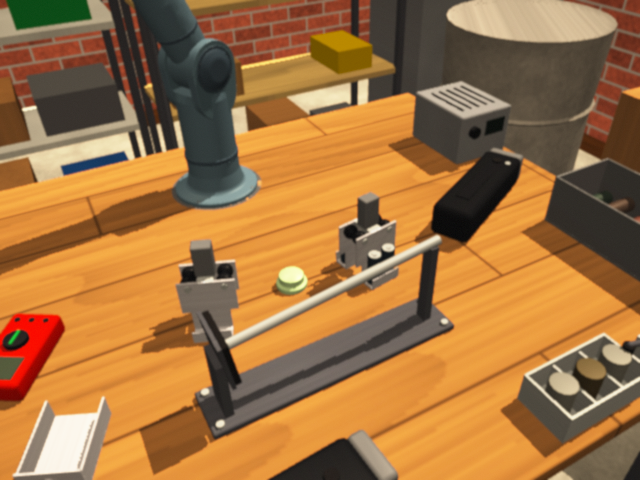

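View pics/top.png

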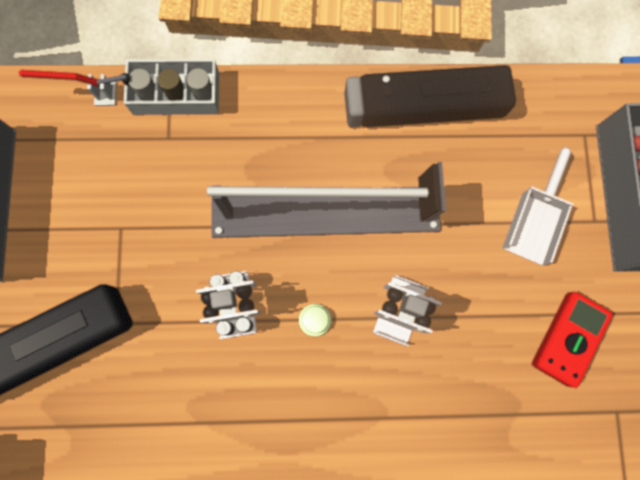

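The scene view shows the loaded hanger at (367,245), the empty one at (205,290), and the rail's high end at (435,243). The top view shows the loaded grip at (222,299), the empty grip at (414,306), and the tube from (210,191) to (428,192), with the stop on the right. Next I'll measure these with depth.

```bash
cat > h.py <<'E'
import numpy as np,cv2
def cloud(c):
    z=np.load(c) if isinstance(c,str) else c
    d=z['d'];f=240/np.tan(np.radians(float(z['fovy']))/2)
    v,u=np.mgrid[:480,:640];P=np.stack([(u-z['cx'])/f*d,(v-z['cy'])/f*d,d,np.ones_like(d)],-1)
    W=P@np.linalg.inv(z['world_to_cam']).T
    W=W[...,:3];W[d==0]=np.nan
    return W
E
python3 - <<'E'
from h import *
for c in("top","scene"):
    z=np.load(c+".npz");print(c,[k for k in z.files],z['fovy'],z['cx'],z['cy'])
    W=cloud(c+".npz");X,Y,Z=np.moveaxis(W,-1,0)
    def rect(m):
        p=W[m];r=cv2.minAreaRect(p[:,:2].astype(np.float32)*1000)
        return len(p),np.round(np.median(p,0),4),np.round(p.mean(0),4),np.round(np.array(r[0]),1),np.round(r[1],1),round(r[2],1)
    for n,(cx,cy) in dict(load=(.45,.146),empty=(.434,-.152)).items():
        near=(np.hypot(X-cx,Y-cy)<.09)
        print(n,'top',rect(near&(Z>.155)&(Z<.18)),'\n  all',rect(near&(Z>.03)&(Z<.18)),np.nanmax(Z[near]))
    m=(X>.55)&(X<.75)&(Y>-.3)&(Y<.3)
    print('base',rect(m&(Z>.006)&(Z<.018)))
    t=m&(Z>.12)&(Z<.21)
    print('tube',rect(t))
    for y in np.arange(-.26,.26,.03):
        q=W[t&(abs(Y-y)<.008)]
        if len(q)>3: print(round(y,3),len(q),np.round(np.median(q,0),4),np.round(q.max(0)[2],4), np.round([q[:,0].min(),q[:,0].max()],3))
E
```

```text
top ['im', 'd', 'fovy', 'cx', 'cy', 'world_to_cam'] 47.089591216928646 322.8538430573375 235.26288673463816
load top (377, array([0.4576, 0.1501, 0.1688]), array([0.4579, 0.1499, 0.1682]), array([458.4, 150.6]), array([26.1, 34. ]), 8.2) 
  all (2514, array([0.4533, 0.1474, 0.1072]), array([0.4556, 0.1481, 0.1039]), array([458.5, 150.9]), array([107.7,  96.1]), 8.5) 0.17261972140270232
empty top (377, array([ 0.4418, -0.1574,  0.1688]), array([ 0.4416, -0.1572,  0.1681]), array([ 441.9, -158.3]), array([34. , 26.4]), 68.0) 
  all (1823, array([ 0.4383, -0.1518,  0.1096]), array([ 0.4397, -0.1538,  0.1174]), array([ 442.1, -158.5]), array([96. , 60.3]), 67.8) 0.1734948868475693
base (7977, array([ 0.6234, -0.0091,  0.013 ]), array([ 0.6247, -0.0119,  0.0129]), array([652.2,  -1.9]), array([192.2, 586.3]), 1.0)
tube (3190, array([ 0.632 , -0.078 ,  0.1613]), array([ 0.6325, -0.0587,  0.1587]), array([618. , -22.7]), array([ 83.6, 389.7]), 5.6)
-0.2 770 [ 0.6318 -0.197   0.1618] 0.1744 [0.594 0.677]
-0.17 89 [ 0.6348 -0.1704  0.1402] 0.1469 [0.628 0.644]
-0.14 85 [ 0.6347 -0.1398  0.144
[... 1526 characters left out ...]
[ 0.6705 -0.2032  0.1675] 0.172 [0.599 0.681]
-0.17 137 [ 0.6425 -0.1699  0.1382] 0.1428 [0.63  0.646]
-0.14 133 [ 0.642  -0.1399  0.142 ] 0.1473 [0.629 0.646]
-0.11 126 [ 0.6415 -0.1099  0.1454] 0.15 [0.632 0.646]
-0.08 121 [ 0.6409 -0.0801  0.149 ] 0.1542 [0.63  0.646]
-0.05 116 [ 0.6403 -0.0502  0.1528] 0.1568 [0.63  0.644]
-0.02 112 [ 0.6397 -0.0202  0.1565] 0.1608 [0.629 0.644]
0.01 102 [0.6398 0.0098 0.1604] 0.1636 [0.629 0.644]
0.04 105 [0.6389 0.0393 0.1637] 0.1677 [0.63  0.644]
0.07 99 [0.6387 0.0699 0.1672] 0.1716 [0.628 0.643]
0.1 100 [0.6385 0.1003 0.1712] 0.1746 [0.628 0.642]
0.13 96 [0.6382 0.1296 0.1743] 0.1783 [0.627 0.642]
0.16 335 [0.6407 0.1572 0.1545] 0.1828 [0.62  0.646]
```

Call:
arm_command --motion '[[[1, 1, 1, 0, 0, 0.075, -1], [1, 1, 1, 0, 0, 0.075, -1], [1, 1, 1, 0, 0, 0.075, -1], [1, 1, 1, 0, 0, 0.075, -1]]]'

```text
t: 1.0
tool_pos: [0.324, -0.4967, 0.3161]
tool_rot: [0.002, 0.962, 0.273, 0.002]
wrist_force: [0.2, 0.3, 0.2]
finger_gap: 0.998
finger_force: 0.0
```

Call:
arm_command --motion '[[[1, 1, 0, 0, 0, 0.075, -1], [1, 1, 0, 0, 0, 0.075, -1], [1, 1, 0, 0, 0, 0.075, -1]]]'

```text
t: 1.38
tool_pos: [0.44, -0.377, 0.3117]
tool_rot: [-0.0, 0.924, 0.382, -0.0]
wrist_force: [0.3, -1.0, -0.4]
finger_gap: 1.0
finger_force: 0.0
```

Call:
arm_command --motion '[[[0.17, 1, 0, 0, 0, 0.075, -1], [0.17, 1, 0, 0, 0, 0.075, -1]]]'

```text
t: 1.62
tool_pos: [0.4589, -0.258, 0.3114]
tool_rot: [-0.001, 0.873, 0.487, -0.0]
wrist_force: [1.1, -0.4, 1.1]
finger_gap: 0.999
finger_force: 0.0
```

Call:
arm_command --motion '[[[0, 1, 0, 0, 0, 0.075, -1], [0, 1, 0, 0, 0, 0.075, -1]]]'

```text
t: 1.88
tool_pos: [0.4586, -0.1378, 0.3117]
tool_rot: [-0.0, 0.81, 0.587, -0.0]
wrist_force: [0.5, 0.8, 0.6]
finger_gap: 1.0
finger_force: 0.0
```

Call:
arm_command --motion '[[[0, 1, 0, 0, 0, 0.075, -1], [0, 1, 0, 0, 0, 0.075, -1]]]'

```text
t: 2.12
tool_pos: [0.4587, -0.0181, 0.3119]
tool_rot: [0.0, 0.735, 0.678, -0.0]
wrist_force: [0.6, 0.0, -0.1]
finger_gap: 1.001
finger_force: 0.0
```

Call:
arm_command --motion '[[[0, 1, 0, 0, 0, 0.073, -1], [0, 1, 0, 0, 0, 0.073, -1], [0, 1, 0, 0, 0, 0.073, -1], [0, 1, 0, 0, 0, 0.073, -1]]]'

```text
t: 2.62
tool_pos: [0.4593, 0.0995, 0.3118]
tool_rot: [0.0, 0.654, 0.757, -0.001]
wrist_force: [0.0, -1.7, 0.1]
finger_gap: 1.0
finger_force: 0.0
```

Call:
arm_command --motion '[[[0, 0.42, -0.9, 0, 0, 0, -1], [0, 0.42, -0.9, 0, 0, 0, -1], [0, 0.42, -0.9, 0, 0, 0, -1]]]'

```text
t: 3.0
tool_pos: [0.4555, 0.1493, 0.1999]
tool_rot: [-0.003, 0.653, 0.757, -0.004]
wrist_force: [-0.3, -0.9, 0.1]
finger_gap: 1.0
finger_force: 0.0
```

```bash
python3 - <<'E'
from workcell import ctrl, eyes
import cv2,numpy as np
from h import cloud
p=eyes.camera_params("wrist");im,d=eyes.get_image("wrist");cv2.imwrite("pics/w1.png",im)
W=cloud(dict(d=d,**p));X,Y,Z=np.moveaxis(W,-1,0)
q=W[(np.hypot(X-.459,Y-.15)<.05)&(Z>.155)&(Z<.18)]
r=cv2.minAreaRect(q[:,:2].astype(np.float32)*1000);print(len(q),r,np.median(q[:,2]),ctrl.get_obs()['tool_pos'])
E
```

```text
3156 ((459.3343200683594, 150.33787536621094), (26.000993728637695, 34.120243072509766), 8.110852241516113) 0.16777945581001602 [0.45818401 0.14907341 0.20269682]
```

View pics/w1.png

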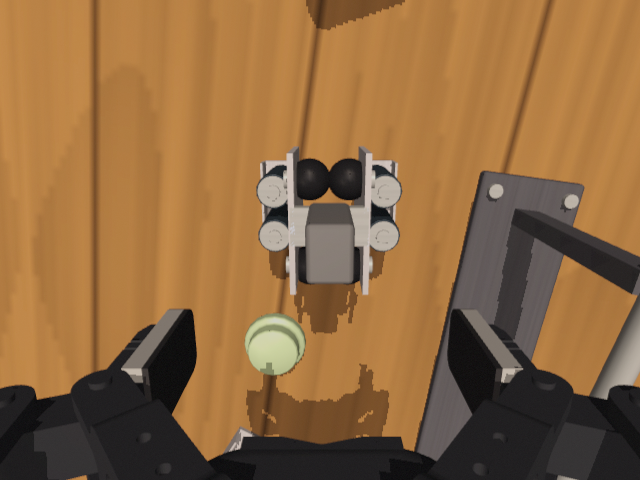

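The grip block's top is at (330,245), square between the finger pads and centred. I'll check the side plates' top height in the saved depth before lowering.

```bash
python3 - <<'E'
from h import *
W=cloud("top.npz");p=W[np.hypot(W[...,0]-.459,W[...,1]-.15)<.08]-[.459,.15,0]
c,s=np.cos(.143),np.sin(.143);x=p[:,0]*c+p[:,1]*s;y=-p[:,0]*s+p[:,1]*c
for a in range(-56,60,6):
    m=(abs(x*1000-a)<3)&(abs(y)<.05); print(a,m.sum(),np.round(np.percentile(p[m,2],[50,95,100]),3), np.round(p[m&(abs(y)<.012),2].max(),3))
E
```

```text
-56 197 [0.005 0.06  0.072] 0.029
-50 202 [0.021 0.073 0.075] 0.073
-44 192 [0.068 0.074 0.076] 0.074
-38 177 [0.069 0.073 0.078] 0.074
-32 164 [0.052 0.102 0.107] 0.074
-26 350 [0.098 0.111 0.113] 0.112
-20 173 [0.109 0.112 0.114] 0.113
-14 292 [0.11  0.169 0.172] 0.172
-8 222 [0.112 0.171 0.173] 0.173
-2 178 [0.139 0.171 0.172] 0.172
4 214 [0.11  0.17  0.172] 0.172
10 228 [0.111 0.17  0.171] 0.171
16 122 [0.109 0.113 0.115] 0.11
22 250 [0.107 0.111 0.113] 0.112
28 96 [0.108 0.111 0.112] 0.112
34 95 [0.07  0.073 0.074] 0.073
40 159 [0.07  0.074 0.075] 0.075
46 155 [0.068 0.074 0.075] 0.074
52 118 [0.006 0.072 0.075] 0.072
58 80 [0.002 0.026 0.027] 0.027
```

Call:
arm_command --motion '[[[0.01, 0.01, -0.64, 0, 0, 0, -1], [0.01, 0.01, -0.64, 0, 0, 0, -1], [0.01, 0.01, -0.64, 0, 0, 0, -1], [0.01, 0.01, -0.64, 0, 0, 0, 1], [0.01, 0.01, -0.64, 0, 0, 0, 1], [0.01, 0.01, -0.64, 0, 0, 0, 1], [0.01, 0.01, -0.64, 0, 0, 0, 1], [0.01, 0.01, -0.64, 0, 0, 0, 1], [0.01, 0.01, -0.64, 0, 0, 0, 1], [0.01, 0.01, -0.64, 0, 0, 0, 1]]]' --squeeze 50

```text
t: 4.3
tool_pos: [0.461, 0.1539, 0.1324]
tool_rot: [0.001, 0.653, 0.757, -0.001]
wrist_force: [-9.0, -3.3, 26.0]
finger_gap: 0.003
finger_force: 13.0
```

```bash
python3 - <<'E'
from workcell import ctrl, eyes
import cv2,numpy as np
im,d=eyes.get_image("wrist");s,_=eyes.get_image("scene")
cv2.imwrite("pics/w2.png",np.hstack([cv2.resize(im,(400,300)),cv2.resize(s[120:360,200:520],(400,300))]))
o=ctrl.get_obs();print(o)
E
```

```text
{'t': 4.4, 'joints': array([ 0.27625304,  0.21422745, -0.74427357,  2.01165543,  0.17692723,
        0.9788947 , -0.40797847]), 'dq': array([-0.00016573,  0.00025266,  0.00146014, -0.00095036, -0.00095166,
        0.00079713,  0.00027966]), 'effort': array([ 2.21055290e-01, -1.74767768e+01, -1.43367827e+00, -1.76323879e+01,
        7.56997168e-01, -3.17711748e+00, -1.50732911e-03]), 'tool_pos': array([0.46096758, 0.15390323, 0.13243885]), 'tool_rot': array([ 8.84519025e-04,  6.52889488e-01,  7.57452453e-01, -5.61095485e-04]), 'wrist_force': array([-10.26488427,  -3.3339343 ,  25.67526869]), 'moment': array([-0.67209646,  2.21800616, -0.0383392 ]), 'finger_force': 13.040563038448454, 'finger_gap': 0.004207982613313767}
```

View pics/w2.png

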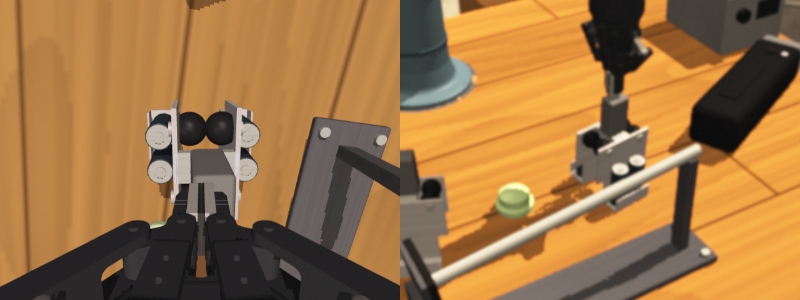

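The fingers are shut, apparently on the block's top instead of around it (in the scene crop, they meet the block at (612,95)). I'll check the geometry before touching anything again.

```bash
python3 - <<'E'
from workcell import ctrl, eyes
import cv2,numpy as np
from h import cloud
from scipy.spatial.transform import Rotation as R
o=ctrl.get_obs();t=o['tool_pos'];w,x,y,z=o['tool_rot'];M=R.from_quat([x,y,z,w]).as_matrix()
for c in("wrist","scene","top"):
    p=eyes.camera_params(c);im,d=eyes.get_image(c);cv2.imwrite(f"pics/{c}3.png",im)
    f=240/np.tan(np.radians(p['fovy'])/2)
    for n,q in(("tcp",t),("tcp-60mm",t-.06*M[:,2])):
        k=p['world_to_cam']@np.r_[q,1];print(c,n,np.round([f*k[0]/k[2]+p['cx'],f*k[1]/k[2]+p['cy'],k[2]],3))
    W=cloud(dict(d=d,**p));X,Y,Z=np.moveaxis(W,-1,0)
    near=(abs(X-.46)<.03)&(abs(Y-.15)<.04)
    for z0 in np.arange(.1,.26,.01):
        q=W[near&(abs(Z-z0)<.005)]
        if len(q)>5: print('  ',round(z0,2),len(q),np.round(q.min(0)[:2],3),np.round(q.max(0)[:2],3))
E
```

```text
wrist tcp [3.21199e+02 2.77529e+02 1.94000e-01]
wrist tcp-60mm [3.20988e+02 3.46119e+02 1.36000e-01]
   0.1 504 [0.43  0.112] [0.49 0.19]
   0.11 6573 [0.431 0.113] [0.49 0.19]
   0.12 355 [0.443 0.162] [0.476 0.186]
   0.13 389 [0.452 0.144] [0.476 0.17 ]
   0.14 428 [0.452 0.159] [0.477 0.17 ]
   0.15 514 [0.453 0.154] [0.478 0.171]
   0.16 592 [0.453 0.161] [0.478 0.171]
   0.17 2109 [0.453 0.142] [0.484 0.171]
   0.18 776 [0.447 0.159] [0.474 0.167]
   0.19 1172 [0.447 0.159] [0.474 0.167]
   0.2 1206 [0.447 0.159] [0.474 0.167]
   0.21 1914 [0.439 0.143] [0.481 0.169]
   0.22 5838 [0.43  0.141] [0.49  0.172]
   0.23 7925 [0.43  0.141] [0.49  0.172]
   0.24 4472 [0.43  0.141] [0.49  0.175]
   0.25 8393 [0.435 0.159] [0.484 0.175]
scene tcp [370.621 213.06    1.018]
scene tcp-60mm [371.536 184.904   0.981]
   0.1 80 [0.441 0.11 ] [0.49  0.189]
   0.11 431 [0.437 0.11 ] [0.49 0.19]
   0.12 97 [0.453 0.111] [0.481 0.166]
   0.13 96 [0.46  0.131] [0.482 0.167]
   0.14 96 [0.457 0.131] [0.483 0.166]
   0.15 102 [0.456 0.131] [0.484 0.169]
   0.16 105 [0.46  0.131] [0.484 0.168]
   0.17 171 [0.457 0.133] [0.485 0.167]
   0.18 59 [0.448 0.139] [0.475 0.162]
   0.19 76 [0.446 0.141] [0.477 0.162]
   0.2 81 [0.447 0.14 ] [0.476 0.162]
   0.21 52 [0.45  0.139] [0.477 0.152]
   0.22 133 [0.431 0.135] [0.49  0.166]
   0.23 105 [0.431 0.135] [0.489 0.168]
   0.24 126 [0.43  0.132] [0.481 0.171]
   0.25 115 [0.445 0.133] [0.489 0.171]
top tcp [222.088 298.531   0.904]
top tcp-60mm [216.264 295.591   0.845]
   0.1 43 [0.438 0.111] [0.49 0.14]
   0.11 356 [0.44 0.11] [0.49  0.145]
   0.12 60 [0.441 0.111] [0.488 0.14 ]
   0.13 14 [0.455 0.134] [0.48  0.138]
   0.14 13 [0.456 0.135] [0.477 0.137]
   0.15 10 [0.457 0.134] [0.48  0.137]
   0.16 12 [0.458 0.134] [0.48  0.138]
   0.17 11 [0.459 0.135] [0.47  0.136]
```

View pics/wrist3.png

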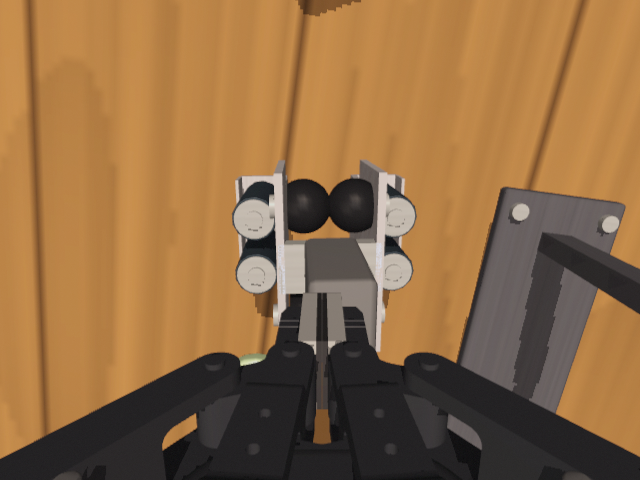

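The fingertips actually end at z≈0.172 while the reported TCP is 0.132. Open, they never reached past the block's top, and on closing they swung down onto it. So the real tip is about 37 mm behind the reported TCP. I'll lift, open and re-measure the hanger.

Call:
arm_command --motion '[[[0, 0, 0.6, 0, 0, 0, 1], [0, 0, 0.6, 0, 0, 0, 1], [0, 0, 0.6, 0, 0, 0, -1], [0, 0, 0.6, 0, 0, 0, -1], [0, 0, 0.6, 0, 0, 0, -1], [0, 0, 0.6, 0, 0, 0, -1], [0, 0, 0.6, 0, 0, 0, -1]]]'

```text
t: 5.42
tool_pos: [0.4601, 0.1527, 0.1991]
tool_rot: [-0.0, 0.653, 0.757, -0.0]
wrist_force: [-0.0, 0.5, -0.6]
finger_gap: 0.999
finger_force: 0.0
```

```bash
python3 - <<'E'
from workcell import ctrl, eyes
import cv2,numpy as np
from h import cloud
p=eyes.camera_params("wrist");im,d=eyes.get_image("wrist")
W=cloud(dict(d=d,**p));X,Y,Z=np.moveaxis(W,-1,0)
q=W[(np.hypot(X-.46,Y-.15)<.04)&(Z>.16)&(Z<.175)]
r=cv2.minAreaRect(q[:,:2].astype(np.float32)*1000);o=ctrl.get_obs();print(len(q),r,np.median(q[:,2]),o['t'],o['tool_pos'],o['wrist_force'],o['finger_gap'])
t=o['tool_pos']
p=eyes.camera_params("scene");im,d=eyes.get_image("scene")
W=cloud(dict(d=d,**p));near=(abs(W[...,0]-t[0])<.07)&(abs(W[...,1]-t[1])<.06)
for z0 in np.arange(.18,.36,.01):
    q=W[near&(abs(W[...,2]-z0)<.005)]
    if len(q)>5: print('  ',round(z0,2),len(q),np.round(q.min(0)[:2]-t[:2],3),np.round(q.max(0)[:2]-t[:2],3))
E
```

```text
3033 ((459.0444641113281, 150.5403594970703), (25.943836212158203, 34.14070510864258), 9.127728462219238) 0.1678299143327071 5.475 [0.46022782 0.15272408 0.1992524 ] [-0.33827445  0.55750461  1.02275922] 0.9994910543658104
   0.25 31 [-0.045 -0.016] [0.05  0.015]
   0.26 125 [-0.05 -0.02] [0.056 0.015]
   0.27 137 [-0.05 -0.02] [0.058 0.016]
   0.28 151 [-0.05  -0.021] [0.057 0.014]
   0.29 120 [-0.056 -0.021] [0.059 0.014]
   0.3 162 [-0.069 -0.025] [0.07  0.017]
   0.31 280 [-0.069 -0.026] [0.07  0.022]
   0.32 351 [-0.07  -0.024] [0.07  0.022]
   0.33 333 [-0.07  -0.025] [0.07 0.02]
   0.34 406 [-0.068 -0.024] [0.07  0.021]
   0.35 441 [-0.066 -0.025] [0.07  0.021]
```

The open tips sit at 0.248 with the TCP at 0.199, which confirms the offset: 36 mm shut, 49 mm open. The hanger has not moved. I'll lower to match and grip.

Call:
arm_command --motion '[[[-0.01, -0.02, -0.89, 0, 0, 0, -1], [-0.01, -0.02, -0.89, 0, 0, 0, -1], [-0.01, -0.02, -0.89, 0, 0, 0, -1], [-0.01, -0.02, -0.89, 0, 0, 0, 1], [-0.01, -0.02, -0.89, 0, 0, 0, 1], [-0.01, -0.02, -0.89, 0, 0, 0, 1], [-0.01, -0.02, -0.89, 0, 0, 0, 1], [-0.01, -0.02, -0.89, 0, 0, 0, 1], [-0.01, -0.02, -0.89, 0, 0, 0, 1]]]' --squeeze 50

```text
t: 6.65
tool_pos: [0.4599, 0.1507, 0.0942]
tool_rot: [0.001, 0.653, 0.757, 0.0]
wrist_force: [-2.8, -0.5, 6.7]
finger_gap: 0.296
finger_force: 51.3
```

Call:
arm_command --motion '[[[0, 0, 0.3, 0, 0, 0, 1], [0, 0, 0.65, 0, 0, 0, 1], [0, 0, 1, 0, 0, 0, 1], [0, 0, 1, 0, 0, 0, 1]]]'

```text
t: 7.15
tool_pos: [0.4618, 0.1514, 0.2156]
tool_rot: [0.003, 0.653, 0.757, 0.003]
wrist_force: [-0.1, -0.0, -4.4]
finger_gap: 0.301
finger_force: 51.0
```

Call:
arm_command --motion '[[[0.17, 0, 0.3, 0, 0, 0, 1], [0.33, 0, 0.6, 0, 0, 0, 1], [0.5, 0, 0.86, 0, 0, 0, 1], [0.5, 0, 0.86, 0, 0, 0, 1]]]'

```text
t: 7.65
tool_pos: [0.521, 0.1501, 0.3156]
tool_rot: [0.0, 0.654, 0.757, 0.001]
wrist_force: [-0.6, 0.3, -5.2]
finger_gap: 0.296
finger_force: 51.3
```

Call:
arm_command --motion '[[[0.24, -0.13, 0, 0.01, 0, -0.01, 1], [0.48, -0.26, 0, 0.02, 0, -0.02, 1], [0.72, -0.4, 0, 0.03, 0, -0.03, 1], [0.96, -0.525, 0, 0.038, 0, -0.042, 1], [0.96, -0.525, 0, 0.038, 0, -0.042, 1], [0.96, -0.525, 0, 0.038, 0, -0.042, 1], [0.96, -0.525, 0, 0.038, 0, -0.042, 1]]]'

```text
t: 8.52
tool_pos: [0.6324, 0.0892, 0.3146]
tool_rot: [-0.04, 0.699, 0.712, 0.044]
wrist_force: [-0.1, -0.6, -4.1]
finger_gap: 0.3
finger_force: 51.5
```

```bash
python3 - <<'E'
from workcell import ctrl, eyes
import cv2,numpy as np
from h import cloud
o=ctrl.get_obs();print(o['t'],o['tool_pos'],o['tool_rot'],o['wrist_force'],o['finger_gap'])
p=eyes.camera_params("wrist");im,d=eyes.get_image("wrist");s,ds=eyes.get_image("scene")
cv2.imwrite("pics/w4.png",np.hstack([cv2.resize(im,(400,300)),cv2.resize(s[100:400,160:560],(400,300))]))
W=cloud(dict(d=d,**p));X,Y,Z=np.moveaxis(W,-1,0);t=o['tool_pos']
q=W[(abs(X-t[0])<.05)&(abs(Y-t[1])<.06)&(Z>t[2]+.005)&(Z<t[2]+.03)]
print('plates/rollers',len(q),cv2.minAreaRect(q[:,:2].astype(np.float32)*1000))
S=cloud(dict(d=ds,**eyes.camera_params("scene")));X,Y,Z=np.moveaxis(S,-1,0)
for z0 in np.arange(.2,.40,.01):
    q=S[(abs(X-.634)<.08)&(abs(Y-.085)<.08)&(abs(Z-z0)<.005)]
    if len(q)>5: print(round(z0,2),len(q),np.round(q.min(0)[:2],3),np.round(q.max(0)[:2],3))
E
```

```text
8.525 [0.63237477 0.089219   0.31460872] [-0.04006449  0.69929303  0.71234927  0.04407508] [-0.13051638 -0.56606176 -4.14611576] 0.3000222442893202
plates/rollers 11382 ((631.7003173828125, 108.51148986816406), (60.19576644897461, 56.47574234008789), 0.7793152332305908)
0.22 239 [0.576 0.064] [0.69  0.125]
0.23 387 [0.575 0.063] [0.691 0.133]
0.24 430 [0.577 0.061] [0.692 0.13 ]
0.25 361 [0.594 0.061] [0.691 0.13 ]
0.26 364 [0.607 0.045] [0.689 0.123]
0.27 430 [0.605 0.043] [0.687 0.141]
0.28 479 [0.605 0.043] [0.687 0.142]
0.29 815 [0.605 0.041] [0.687 0.141]
0.3 428 [0.605 0.04 ] [0.68  0.139]
0.31 456 [0.606 0.039] [0.663 0.138]
0.32 749 [0.605 0.038] [0.665 0.137]
0.33 805 [0.604 0.047] [0.663 0.135]
0.34 209 [0.619 0.066] [0.657 0.131]
0.35 159 [0.619 0.065] [0.651 0.101]
0.36 165 [0.621 0.064] [0.659 0.092]
0.37 217 [0.621 0.063] [0.66 0.09]
0.38 235 [0.612 0.062] [0.66  0.088]
0.39 286 [0.605 0.062] [0.661 0.087]
```

View pics/w4.png

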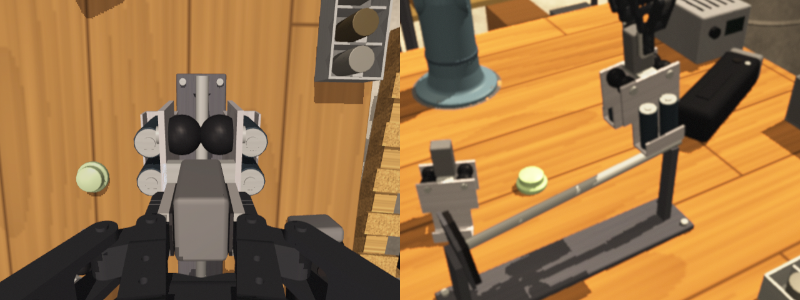

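The hanger is held tilted to the slope, with the tube at (203,85) centred between its rollers at (202,132). The rail's high end is just beyond it. I'll lower it now.

Call:
arm_command --motion '[[[0.01, 0, -0.25, 0, 0, 0, 1], [0.01, 0, -0.5, 0, 0, 0, 1], [0.01, 0, -0.75, 0, 0, 0, 1], [0.01, 0, -0.98, 0, 0, 0, 1], [0.01, 0, -0.98, 0, 0, 0, 1], [0.01, 0, -0.98, 0, 0, 0, 1]]]'

```text
t: 9.38
tool_pos: [0.6364, 0.088, 0.1999]
tool_rot: [-0.038, 0.7, 0.711, 0.046]
wrist_force: [0.1, 0.4, -4.8]
finger_gap: 0.295
finger_force: 51.6
```

Call:
arm_command --motion '[[[0, 0, -0.05, 0, 0, 0, 1], [0, 0, -0.1, 0, 0, 0, 1], [0, 0, -0.1, 0, 0, 0, 1]]]'

```text
t: 9.75
tool_pos: [0.635, 0.0871, 0.1857]
tool_rot: [-0.039, 0.7, 0.711, 0.045]
wrist_force: [-0.0, -0.3, -5.0]
finger_gap: 0.299
finger_force: 51.4
```

Now down in small steps to find contact.

Call:
arm_command --motion '[[[0, 0, -0.03, 0, 0, 0, 1], [0, 0, -0.03, 0, 0, 0, 1]]]'

```text
t: 10.0
tool_pos: [0.6353, 0.0872, 0.1824]
tool_rot: [-0.039, 0.7, 0.711, 0.045]
wrist_force: [0.1, 0.3, -5.9]
finger_gap: 0.294
finger_force: 51.5
```

Call:
arm_command --motion '[[[0, 0, -0.02, 0, 0, 0, 1], [0, 0, -0.02, 0, 0, 0, 1]]]'

```text
t: 10.25
tool_pos: [0.6354, 0.0873, 0.1801]
tool_rot: [-0.039, 0.7, 0.711, 0.045]
wrist_force: [-1.0, -0.1, -4.3]
finger_gap: 0.298
finger_force: 51.6
```

```bash
python3 - <<'E'
from workcell import ctrl, eyes
import cv2,numpy as np
from h import cloud
o=ctrl.get_obs();print(o['t'],o['tool_pos'],o['wrist_force'])
s,ds=eyes.get_image("scene");cv2.imwrite("pics/s5.png",cv2.resize(s[120:360,240:560],(640,480)))
S=cloud(dict(d=ds,**eyes.camera_params("scene")));X,Y,Z=np.moveaxis(S,-1,0)
q=S[(abs(X-.634)<.02)&(abs(Y-.08)<.03)&(Z>.19)&(Z<.27)]
for z0 in np.arange(.19,.27,.005):
    k=q[abs(q[:,2]-z0)<.0025]
    if len(k)>3: print(round(z0,3),len(k),np.round(k.min(0)[:2],3),np.round(k.max(0)[:2],3))
E
```

```text
10.25 [0.63542862 0.08729592 0.18012042] [-1.02759013 -0.12144807 -4.30936704]
0.19 79 [0.615 0.051] [0.654 0.11 ]
0.195 167 [0.614 0.051] [0.654 0.11 ]
0.2 72 [0.621 0.065] [0.652 0.11 ]
0.205 71 [0.625 0.065] [0.649 0.098]
0.21 64 [0.625 0.064] [0.65  0.098]
0.215 44 [0.625 0.064] [0.649 0.097]
0.22 51 [0.623 0.063] [0.654 0.088]
0.225 40 [0.624 0.063] [0.654 0.075]
0.23 46 [0.625 0.062] [0.654 0.074]
0.235 44 [0.625 0.062] [0.654 0.074]
0.24 50 [0.624 0.06 ] [0.654 0.074]
0.245 44 [0.625 0.06 ] [0.654 0.073]
0.25 108 [0.617 0.06 ] [0.654 0.078]
0.255 93 [0.614 0.061] [0.654 0.093]
0.26 30 [0.614 0.063] [0.653 0.077]
0.265 30 [0.615 0.062] [0.654 0.076]
0.27 26 [0.614 0.062] [0.654 0.079]
```

View pics/s5.png

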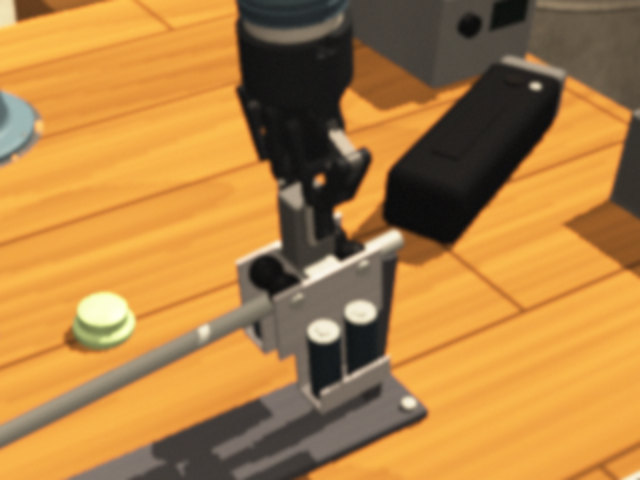

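The hanger is astride the tube, which enters between its plates at (270,305) and comes out at (400,240). It's almost seated.

Call:
arm_command --motion '[[[0, 0, -0.02, 0, 0, 0, 1], [0, 0, -0.02, 0, 0, 0, 1]]]'

```text
t: 10.55
tool_pos: [0.6361, 0.0874, 0.1795]
tool_rot: [-0.039, 0.7, 0.711, 0.045]
wrist_force: [-2.5, -2.0, 2.6]
finger_gap: 0.297
finger_force: 52.5
```

Call:
arm_command --motion '[[[0, 0, -0.02, 0, 0, 0, 1], [0, 0, -0.02, 0, 0, 0, 1]]]'

```text
t: 10.8
tool_pos: [0.6362, 0.0876, 0.1793]
tool_rot: [-0.038, 0.7, 0.711, 0.046]
wrist_force: [-5.8, -3.5, 11.3]
finger_gap: 0.297
finger_force: 53.7
```

Call:
arm_command --motion '[[[-0.015, 0, 0.015, 0, 0, 0, 1], [-0.015, 0, 0.015, 0, 0, 0, -1], [-0.015, 0, 0.015, 0, 0, 0, -1], [-0.015, 0, 0.015, 0, 0, 0, -1], [-0.015, 0, 0.015, 0, 0, 0, -1], [-0.015, 0, 0.015, 0, 0, 0, -1], [-0.015, 0, 0.3, 0, 0, 0, -1], [-0.015, 0, 0.6, 0, 0, 0, -1], [-0.015, 0, 0.9, 0, 0, 0, -1], [-0.015, 0, 0.9, 0, 0, 0, -1]]]'

```text
t: 12.05
tool_pos: [0.6363, 0.0884, 0.2879]
tool_rot: [-0.036, 0.7, 0.711, 0.048]
wrist_force: [-0.1, 0.5, -0.4]
finger_gap: 1.001
finger_force: 0.0
```

```bash
python3 - <<'E'
from workcell import ctrl, eyes
import cv2,numpy as np
for i in range(40): s,d=eyes.get_image("scene")
t,_=eyes.get_image("top")
cv2.imwrite("pics/s6.png",np.hstack([cv2.resize(s,(400,300)),cv2.resize(t,(400,300))]))
print(ctrl.get_obs()['t'])
np.savez("s6.npz",d=d,**eyes.camera_params("scene"))
from h import cloud
W=cloud("s6.npz");X,Y,Z=np.moveaxis(W,-1,0)
for n,m in(("load",(abs(X-.636)<.03)&(Y<.2)&(Y>-.19)&(Z>.19)&(Z<.24)),("empty top",(np.hypot(X-.442,Y+.158)<.05)&(Z>.155))):
    q=W[m];print(n,len(q),q.min(0),q.max(0)) if len(q) else print(n,0)
E
```

```text
14.1
load 845 [ 0.62304542 -0.16308193  0.19003376] [ 0.65217731 -0.12618191  0.22833392]
empty top 332 [ 0.4278124  -0.18078343  0.15519633] [ 0.46144237 -0.1417933   0.17040974]
```

View pics/s6.png

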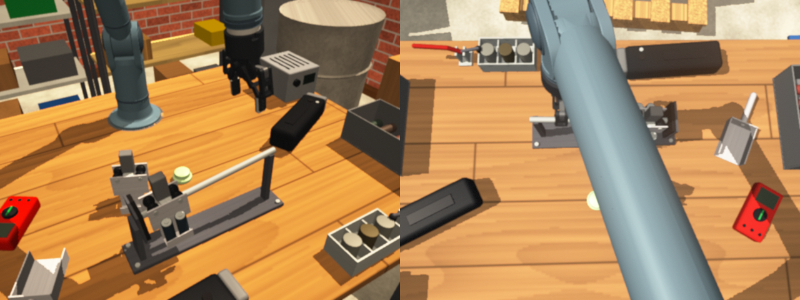

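It rolled down. The loaded hanger is at the stop (165,195 in the left view) and the empty one is in place. I'll check that it's resting against the pad and still.

```bash
python3 - <<'E'
from workcell import ctrl, eyes
from h import *
for f in ("top.npz","scene.npz"):
    W=cloud(f);X,Y,Z=np.moveaxis(W,-1,0);q=W[(abs(X-.638)<.045)&(abs(X-.638)>.014)&(Y<-.15)&(Y>-.23)&(Z>.12)&(Z<.18)]
    for z0 in(.125,.14,.155,.17): k=q[abs(q[:,2]-z0)<.005,1];print(f,z0,len(k),np.percentile(k,[2,50,98]).round(4))
_,d=eyes.get_image("scene");W=cloud(dict(d=d,**eyes.camera_params("scene")));X,Y,Z=np.moveaxis(W,-1,0)
q=W[(abs(X-.636)<.03)&(Y<.2)&(Y>-.19)&(Z>.19)&(Z<.24)];print(q.min(0),q.max(0))
q=W[(abs(X-.66)<.012)&(Y<-.05)&(Y>-.215)&(Z>.14)&(Z<.17)];print('plate y',np.percentile(q[:,1],[1,50,99]),ctrl.get_obs()['t'])
E
```

```text
top.npz 0.125 71 [-0.2059 -0.1925 -0.1906]
top.npz 0.14 75 [-0.2089 -0.1942 -0.1927]
top.npz 0.155 82 [-0.209  -0.1962 -0.1945]
top.npz 0.17 343 [-0.2135 -0.205  -0.1966]
scene.npz 0.125 112 [-0.2197 -0.208  -0.1945]
scene.npz 0.14 76 [-0.2127 -0.2046 -0.1962]
scene.npz 0.155 79 [-0.2145 -0.2071 -0.1984]
scene.npz 0.17 380 [-0.2157 -0.2079 -0.1996]
[ 0.62375576 -0.17073188  0.19022556] [ 0.6525978  -0.13369288  0.2273874 ]
plate y [-0.21368144 -0.1503606  -0.09841475] 14.15
```

It's still settling (bouncing off the rubber), so I'll wait and recheck.

```bash
python3 - <<'E'
from workcell import ctrl, eyes
from h import *
for i in range(61):
    _,d=eyes.get_image("scene")
    if i%15==0:
        W=cloud(dict(d=d,**eyes.camera_params("scene")));X,Y,Z=np.moveaxis(W,-1,0)
        q=W[(abs(X-.636)<.03)&(Y<.2)&(Y>-.19)&(Z>.19)&(Z<.24)];print(ctrl.get_obs()['t'],q.min(0),q.max(0))
E
```

```text
14.2 [ 0.62295456 -0.17423878  0.19002007] [ 0.65182154 -0.13662531  0.22670014]
14.95 [ 0.62380573 -0.17443587  0.19001944] [ 0.65196547 -0.13758115  0.22656238]
15.7 [ 0.62477257 -0.17452533  0.19011455] [ 0.65198958 -0.13753404  0.22634979]
16.45 [ 0.62360592 -0.17471265  0.1901938 ] [ 0.65200021 -0.1374662   0.22651168]
17.2 [ 0.62295923 -0.1745702   0.19001612] [ 0.65220495 -0.13678275  0.22635268]
```

```bash
python3 -c "
from workcell import ctrl
print(ctrl.hand_in())"
```

```text
the job is handed in; nothing more can be done
None
```

The loaded hanger was released near the rail's high end, rolled down by itself and is at rest against the stop; the empty hanger is where it stood, and the job is handed in at about 17 s (no verdict was returned).

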